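# Set the jaw of a print fixture with its knurled wheel

### The arm

A 6-joint arm with a two-finger parallel gripper is mounted at the origin on the work surface. World frame = base frame: x ahead of the robot, y to its left, z up, the work surface at z = 0. Lengths are in m, angles in rad, forces in N, time in s.
With the tool pointing down it reaches from about 0.35 to 0.775 m from the base axis. Payload 5.5 kg.
Tool frame: the origin (TCP) lies on the centre line of the jaws, within the pads' length; the fingertips stand 11 mm ahead of it and the grasp point (between the pads) lies 8 mm behind it (env.nose_length is the distance from the TCP to the fingertips, in m); x points along the fingers, z is the direction in which the jaws open and shut, and the axes are right-handed (so a half turn about x gives the same grasp; the last joint's range is limited). The gripper opens to 85 mm and grips with 20 to 120 N. Pads are 22 mm wide; open, the fingers measure 114 mm over their backs; the gripper's body (76 mm by 85 mm) begins 54 mm behind the grasp point. The pads swing forward as they close: fully open they stand 13 mm farther back than shut.
Start: joints at [1.008, 0.313, 0.046, 1.304, 0, 1.431], TCP at [0.236, 0.524, 0.242] pointing down, gripper open.
Joint ranges: [-2.76, 2.76], [-0.86, 1.69], [-1.03, 1.26], [-2.2, 2.34], [-1.47, 1.5], [-3.14, 3.14]. Speed limits (rad/s): [2.57, 2.57, 3.14, 3.14, 3.14, 3.14].

### API

Orientations are given as a unit quaternion [w, x, y, z].
In Python, from workcell import env gives the robot as it stands. The module is installed in compiled form; this text tells all that it offers.
- The arm moves only by the tool step_arm, never from a script. Its argument "moves" is a list that holds one entry, the list of rows, each a list of 7 numbers: the turn, a rotation vector about the tool's x, y, z in rad, then the shift along the tool's x, y, z in m, then the opening, from 0 (shut) to 1 (fully open). In form: [[[rx, ry, rz, tx, ty, tz, grip], ...]]. A call has 1 to 12 rows; each row is the pose to reach, as a shift and turn from the pose measured when the call began, along the tool's axes at that moment; what a row does not reach only later rows make up. A row lasts 1/10 s, in which the tool goes at most 50 mm and 8.59 degrees, less where a joint would pass 70% of its speed; a pose out of reach is approached as far as the arm can. A call with a gripper value outside its range is refused whole. The fingers move at their own pace and stop on an object; "force" is the grip in N (left out, the last holds). Time passes only in rows, so rows that repeat a pose let the fingers close. It gives the time, the measured TCP pose, the force and the opening at its end, in the units of the state.
- env.get_state(): the state, without advancing time (a new reading comes with each control period).
- env.read_camera(name): name is "scene" or "top" or "wrist"; returns (picture, depth): 400x640x3 uint8, red, green, blue; 400x640 float32, m along the optical axis (not along the pixel's ray), 0 where there is no reading.
- env.get_calibration(name): a dict with "mtx" (3x3 intrinsics, pixels), "camera_from_world" (4x4, takes a point from world to camera coordinates); the wrist camera has in their place "T_tool_cam" (4x4, takes a point from camera to tool coordinates, whose origin is the TCP and whose axes are the tool frame's). Camera axes: x right, y down, z forward; pixel columns grow to the right and rows downward; lengths in m; the calibration is good to about 2 mm. A picture is of the moment at which its call begins: read the wrist's pose just before it. get_calibration takes no time and is no camera call.
- env.hand_in(): hands the job in, once; it reports no verdict.
Trained networks look in the newest picture that a camera, given by its name, has taken for a name from the list of things; names that differ only in an ending like _2 or _b are one class to them, and where a whole thing is asked for, a point or a joint stands for the part that bears it (a point fixed in the world has none). Each returns a list of dicts, best first, with "confidence" (0 to 1); they miss things now and then, are a little off and sometimes report something else, mostly with a low value. They report only what shows in the picture. A call takes as long as a camera call.
- env.boxes_of(camera, thing): "uv" ([column, row] in pixels, amid what is visible of it).
- env.silhouettes(camera, thing): "mask" (400x640 bool, what is visible of it) and "uv" ([column, row] in pixels, amid what is visible of it).
The state is a dict: "clock": time; "joint_pos": joint angles; "qvel": joint speeds; "tau": joint torques, N m; "tcp_pos": TCP position; "orientation": TCP orientation; "wrist_force": force on the tool from outside, world axes, zero at the start; "ft_torque": the same for the moment, N m; "finger_gap": finger opening in m.
Only numpy, scipy, OpenCV 4.12 (cv2) and the standard library are available. Lean on these libraries where they do the work, as an engineer would, in place of code of your own. Each camera call takes 0.05 s, during which the arm holds its last target.

### The job

On the red print fixture, roll the knurled steel wheel under a fingertip, stroke by stroke, its top going away from the robot, until the gap has closed so far that the white front edge of the black jaw stands on the yellow gauge marker. Move the jaw by the wheel alone, without touching it; nothing is to be picked up or pinched. Leave the marker, the blue fixture and the loose things around as they are, and finish with the hand clear.

Things in the scene. Friction and masses are not known exactly. Their poses are not given: they have to be found in the camera images.
- red_fixture: red block 120 x 170 x 44 mm (local x -60 to 60, y -70 to 100, deck at z 44 mm), fixed on the table, left or right (the blue one opposite). Origin on its underside, on the work surface; z up; y along the slide, from the wheel end to the brown fence (y 85 to 100 mm, 18 mm high on the deck); x points away from the robot (yaw within 0.35 rad of 0).
- red_wheel (a joint): turn of the red fixture's knurled wheel, rad; 0 at the start, range 0 to 5.6. Grows as the wheel's top rolls towards the fixture's +x (away from the robot). 1 rad moves the jaw 15 mm along +y (closing the gap to the fence); rolling back moves it back. About 2 N at the rim turns it; it stays where it is left.
- red_axle (a point): centre of the red fixture's knurled steel wheel, at (0, -92, 38) mm in the fixture's frame; axle along y. The wheel is 20 mm wide, radius 34.8 mm over its 24 ridges (pitch 8.6 mm, about 2 mm proud), so its top is 73 mm above the work surface. It stands 10 mm clear of the block's -y end, open above, in front and behind.
- red_jaw: black sliding jaw, 92 (x) x 18 (y) x 18 (z) mm, with a white line along its front edge, on the red fixture's deck; moved by the wheel. Origin at deck level in the plane of its front face (towards the fence); the jaw spans local y -18 to 0, x -58 to 34 mm. Axes as the fixture's.
- red_marker: yellow gauge marker on the red deck, 8 mm wide along y, 5 mm high, beside the jaw's path on the side away from the robot (local x 39 to 62 mm); stiff, already set. Origin at deck level on its centre line, axes as the fixture's. At the start 18 to 42 mm ahead (+y) of the jaw's front edge; that edge is on the mark when both origins have the same y in the fixture's frame.
- blue_fixture: blue print fixture, twin of the red one (same sizes and frame, with its own wheel, jaw and marker); to be left alone
- blue_jaw: black sliding jaw of the blue fixture, as the red one's; must stay where it is
- bottle: small white capped bottle, 38 mm diameter, 85 mm tall, standing between the fixtures on the robot's side; bystander
- cover: white moulded handset cover, 115 x 55 x 12 mm, lying between the fixtures; bystander
- cover2: grey moulded handset cover, 115 x 55 x 12 mm, on the left of the table; bystander
- beaker: clear open beaker, 76 mm diameter, 110 mm tall, beyond the fixtures; bystander
- ink: red ink jar with black lid, 64 mm diameter, 60 mm tall, beyond the fixtures; bystander
- driver: screwdriver with orange handle lying beyond the white cover; bystander
- nest_plate: brown nest plate, 100 x 130 x 12 mm, on the right of the table; bystander

How it is judged:
By the outcome, as a careful person would: the job done as asked, in the order asked, and still so for the second after the job is handed in, with the robot touching nothing.
It also fails if it takes over 48 s, if anything falls off the work surface, if the arm or the gripper's body presses on something with over 40 N, if the wrist force passes 120 N, or if a joint passes its speed limit or range.

## Working session

There is one attempt and no reset: what is moved stays moved. The work goes in short steps, Python scripts to look and compute and a tool call to move; the robot and the scene stay as the last step left them, time stands still between calls to the robot, and variables do not carry over. Pictures are saved under pics/ and viewed, and the job is handed in when it is done.

Besides the shell and the picture viewer there is one more tool, called after "Call:" as a command line: name --argument value ..., lists and objects as JSON in quotes. step_arm: Moves the arm, as the interface text tells. Its arguments: {"type":"object","properties":{"moves":{"type":"array","items":{"type":"array","items":{"type":"array","items":{"type":"number"}}}},"force":{"type":"number"}},"required":["moves"]}

```bash
mkdir -p pics; cat > h.py <<'E'
import numpy as np, cv2
from workcell import env
from scipy.spatial.transform import Rotation as R
def save(n,img): cv2.imwrite('pics/'+n+'.png',cv2.cvtColor(img,cv2.COLOR_RGB2BGR))
def cloud(name,depth,T=None):
    c=env.get_calibration(name);K=c['mtx']
    v,u=np.mgrid[0:400,0:640]
    p=np.stack([(u-K[0,2])/K[0,0]*depth,(v-K[1,2])/K[1,1]*depth,depth,np.ones_like(depth)],-1)
    M=np.linalg.inv(c['camera_from_world']) if 'camera_from_world' in c else T@c['T_tool_cam']
    return (p@M.T)[...,:3]
def tool(s):
    T=np.eye(4);w,x,y,z=s['orientation'];T[:3,:3]=R.from_quat([x,y,z,w]).as_matrix();T[:3,3]=s['tcp_pos'];return T
E
python3 - <<'E'
from h import *
s=env.get_state();print(s);print(tool(s))
for n in ['scene','top']:
    p,d=env.read_camera(n);save(n+'0',p);np.save(n+'0.npy',d);np.save(n+'0p.npy',p)
    for t in ['red_fixture','red_wheel','red_jaw','red_marker']:
        print(n,t,[(r['confidence'],r['uv']) for r in env.boxes_of(n,t)][:3])
E
```

```text
{'clock': 0.0, 'joint_pos': array([1.00839482e+00, 3.14002174e-01, 4.49572629e-02, 1.30361331e+00,
       2.89948053e-05, 1.43118564e+00]), 'qvel': array([-0.00154707,  0.00099611, -0.00036653,  0.00158858,  0.00192975,
       -0.00067117]), 'tau': array([ 7.29208168e-04, -4.80626929e+01,  2.98531401e+01,  1.93156314e-02,
       -1.40462471e-04,  1.83494819e-05]), 'tcp_pos': array([0.23566077, 0.52393444, 0.24139898]), 'orientation': array([ 0.59318005, -0.38422488,  0.59438297,  0.38368939]), 'wrist_force': array([-0.3714549 ,  0.40740583, -0.60457989]), 'ft_torque': array([ 0.00054959, -0.0409061 , -0.07715465]), 'finger_gap': 0.08537171248599941}
[[-1.01732686e-03 -9.11947242e-01  4.10306218e-01  2.35660772e-01]
 [-1.55965895e-03  4.10307379e-01  9.11945954e-01  5.23934438e-01]
 [-9.99998266e-01  2.87809348e-04 -1.83974340e-03  2.41398980e-01]
 [ 0.00000000e+00  0.00000000e+00  0.00000000e+00  1.00000000e+00]]
scene red_fixture [(0.97, [396.4, 219.7])]
scene red_wheel [(0.71, [242.5, 165.2]), (0.47, [358.9, 217.2])]
scene red_jaw [(0.81, [372.5, 211.7])]
scene red_marker [(0.43, [384.2, 237.1])]
top red_fixture [(0.56, [264.1, 229.1]), (0.43, [188.0, 230.5]), (0.38, [337.4, 156.7])]
top red_wheel [(0.47, [296.1, 218.5]), (0.39, [327.8, 207.5]), (0.36, [418.9, 209.4])]
top red_jaw [(0.8, [286.2, 226.5])]
top red_marker []
```

View pics/scene0.png

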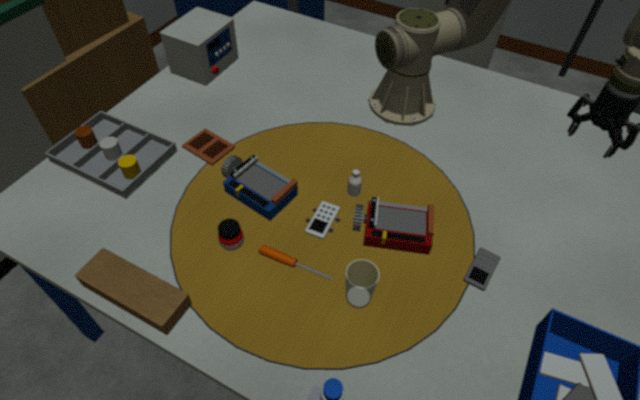

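View pics/top0.png

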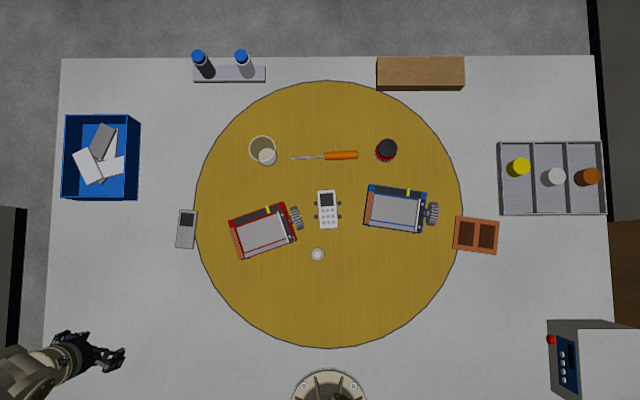

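```bash
python3 - <<'E'
from h import *
p=np.load('top0p.npy');d=np.load('top0.npy')
W=cloud('top',d)
for n,(u,v) in dict(wheel=(296,218),bottle=(317,255),cover=(327,208),beaker=(262,150)).items(): print(n,W[v,u])
# region pixels of fixture by height
reg=np.zeros(d.shape,bool);reg[195:265,222:305]=1
m=reg&(W[...,2]>0.03)&(W[...,2]<0.1)
P=W[m];print(m.sum(),P.min(0),P.max(0))
# deck red border
hsv=cv2.cvtColor(p,cv2.COLOR_RGB2HSV)
red=reg&((hsv[...,0]<8)|(hsv[...,0]>172))&(hsv[...,1]>150)
mm=reg&(W[...,2]>0.036)&(W[...,2]<0.06)
pts=W[mm][:,:2].astype(np.float32)
n,_,st,_=0,0,0,0
print(cv2.minAreaRect(pts*1000))
mw=reg&(W[...,2]>0.064)
print(W[mw].mean(0),mw.sum(),np.argwhere(mw)[:5])
img=cv2.resize(p[190:270,215:345],None,fx=6,fy=6,interpolation=cv2.INTER_NEAREST);save('topz',img)
E
```

```text
wheel [0.54167816 0.08652951 0.07179215]
bottle [0.43831647 0.0275669  0.08053488]
cover [ 0.57518678 -0.00106234  0.01164107]
beaker [0.75373539 0.19506263 0.00093823]
2732 [0.4274047  0.06567427 0.03068756] [0.59347522 0.28450956 0.07507124]
((517.5933837890625, 171.30361938476562), (121.57940673828125, 204.62423706054688), 19.434215545654297)
[0.52109484 0.10202849 0.22111534] 181 [[197 270]
 [199 233]
 [201 245]
 [201 260]
 [203 275]]
```

View pics/topz.png

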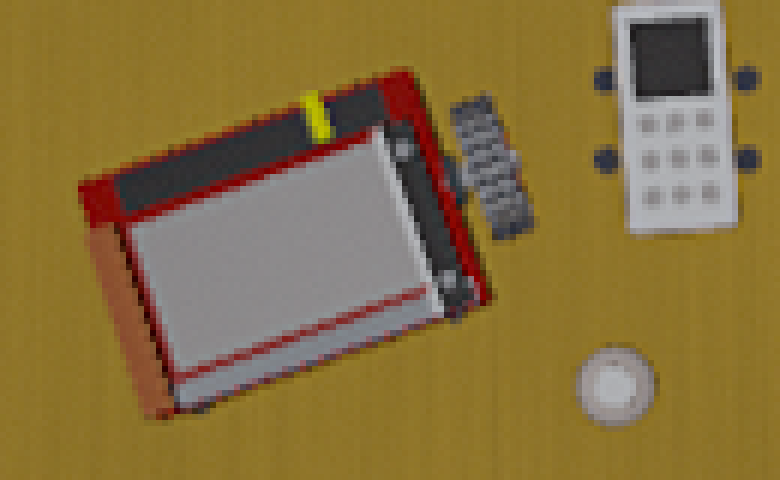

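```bash
cat >> h.py <<'E'
def plan(s,pos,Rm):
    T=tool(s);dR=T[:3,:3].T@Rm;return np.r_[R.from_matrix(dR).as_rotvec(),T[:3,:3].T@(np.array(pos)-T[:3,3])]
E
python3 - <<'E'
from h import *
print(env.get_calibration('wrist'))
s=env.get_state()
yaw=0.339;c,sn=np.cos(yaw),np.sin(yaw)
fx=np.array([c,sn,0]);fy=np.array([-sn,c,0])
Rm=np.stack([[0,0,-1],-fx if 0 else np.cross(fy,[0,0,-1]),fy],1);print(Rm,np.linalg.det(Rm))
print(plan(s,[0.52,0.13,0.29],Rm).round(3))
E
```

```text
{'mtx': array([[304.68453215,   0.        , 319.57962428],
       [  0.        , 304.68453215, 202.03968209],
       [  0.        ,   0.        ,   1.        ]]), 'T_tool_cam': array([[ 6.33194863e-04, -2.73645530e-01,  9.61830402e-01,
        -1.30066896e-01],
       [ 5.81550560e-05, -9.61830583e-01, -2.73645620e-01,
         6.99695863e-02],
       [ 9.99999798e-01,  2.29206302e-04, -5.93112313e-04,
        -8.99473461e-04],
       [ 0.00000000e+00,  0.00000000e+00,  0.00000000e+00,
         1.00000000e+00]])}
[[ 0.         -0.94308768 -0.33254417]
 [ 0.         -0.33254417  0.94308768]
 [-1.         -0.          0.        ]] 1.0
[-0.762  0.     0.    -0.048 -0.421 -0.243]
```

Call:
step_arm --moves '[[[-0.1,0,0,-0.01,-0.035,-0.02,0],[-0.2,0,0,-0.02,-0.07,-0.04,0],[-0.3,0,0,-0.03,-0.11,-0.065,0],[-0.4,0,0,-0.035,-0.15,-0.085,0],[-0.5,0,0,-0.04,-0.19,-0.11,0],[-0.6,0,0,-0.045,-0.23,-0.13,0],[-0.7,0,0,-0.048,-0.27,-0.155,0],[-0.762,0,0,-0.048,-0.31,-0.18,0],[-0.762,0,0,-0.048,-0.35,-0.2,0],[-0.762,0,0,-0.048,-0.39,-0.225,0],[-0.762,0,0,-0.048,-0.421,-0.243,0],[-0.762,0,0,-0.048,-0.421,-0.243,0]]]'

```text
clock: 1.7
tcp_pos: [0.5226, 0.1265, 0.2898]
orientation: [-0.41, 0.576, -0.41, -0.576]
wrist_force: [-0.5, 0.3, -1.1]
finger_gap: -0.0002
```

```bash
cat > look.py <<'E'
from h import *
import sys
n=sys.argv[1]
s=env.get_state();T=tool(s)
p,d=env.read_camera('wrist');save(n,p);np.savez(n,p=p,d=d,T=T)
print(s['clock'],s['tcp_pos'],s['qvel'].round(3),s['wrist_force'],s['joint_pos'].round(3),s['finger_gap'])
for t in ['red_wheel','red_jaw','red_marker']:
    print(t,[(r['confidence'],r['uv']) for r in env.boxes_of('wrist',t)][:3])
E
python3 look.py w1
```

```text
1.7 [0.52261945 0.1264785  0.2897613 ] [ 0.063 -0.026 -0.028  0.026  0.034  0.045] [-0.4808481   0.32796774 -1.13224899] [ 8.90e-02  2.31e-01  5.10e-02  1.39e+00 -1.00e-03 -2.45e-01] -0.00020915218093742554
red_wheel [(0.87, [284.1, 178.6])]
red_jaw [(0.65, [313.7, 168.3])]
red_marker [(0.55, [340.4, 216.9])]
```

View pics/w1.png

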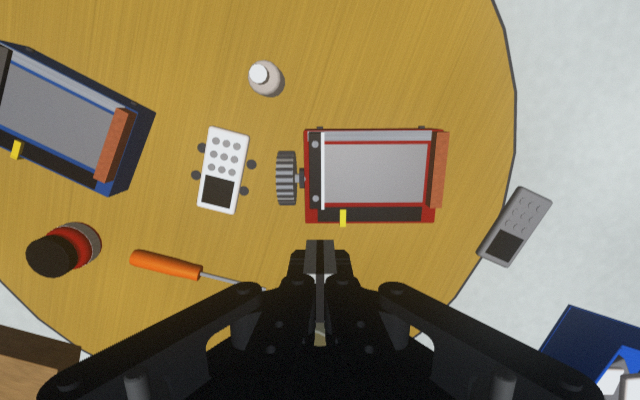

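```bash
cat > meas.py <<'E'
from h import *
import sys
f=np.load(sys.argv[1]+'.npz');p,d,T=f['p'],f['d'],f['T']
W=cloud('wrist',d,T)
c=env.get_calibration('wrist');K=c['mtx'];M=T@c['T_tool_cam']
def ray(u,v,z):
    r=M[:3,:3]@np.array([(u-K[0,2])/K[0,0],(v-K[1,2])/K[1,1],1]);o=M[:3,3];return o+r*(z-o[2])/r[2]
def proj(P):
    q=np.linalg.inv(M)@np.r_[P,1];return K[:2,:2]@(q[:2]/q[2])+K[:2,2]
hsv=cv2.cvtColor(p,cv2.COLOR_RGB2HSV)
E
python3 - w1 <<'E'
from meas import *
reg=np.zeros(d.shape,bool);reg[115:235,300:455]=1
m=reg&(W[...,2]>0.039)&(W[...,2]<0.07)
m=cv2.morphologyEx(m.astype(np.uint8),cv2.MORPH_OPEN,np.ones((3,3)))>0
r=cv2.minAreaRect((W[m][:,:2]*1000).astype(np.float32));print(r,cv2.boxPoints(r))
mw=np.zeros(d.shape,bool);mw[140:215,268:301]=1
mw&=W[...,2]>0.03
print(W[mw].min(0),W[mw].max(0),mw.sum())
rw=cv2.minAreaRect((W[mw][:,:2]*1000).astype(np.float32));print(rw)
save('w1z',cv2.resize(p[115:240,260:460],None,fx=4,fy=4,interpolation=cv2.INTER_CUBIC))
E
```

```text
((509.236572265625, 187.08706665039062), (121.38446044921875, 174.46859741210938), 19.238666534423828) [[423.1897   249.45139 ]
 [480.67776   84.726105]
 [595.28345  124.72275 ]
 [537.7954   289.44803 ]]
[0.45605356 0.0682361  0.03011425] [0.5775658  0.10847376 0.41980031] 1133
((517.3093872070312, 87.500244140625), (120.58599090576172, 38.17231369018555), 3.168637275695801)
```

View pics/w1z.png

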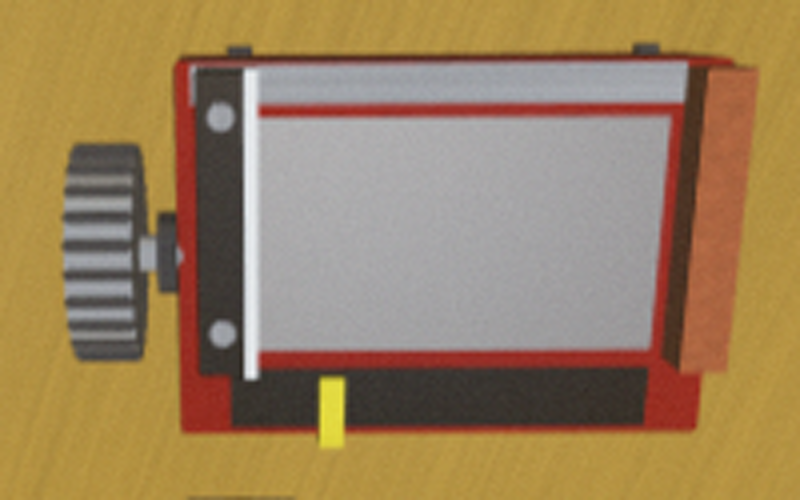

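```bash
cat >> meas.py <<'E'
yaw=0.3358;fx=np.array([np.cos(yaw),np.sin(yaw),0]);fy=np.array([-np.sin(yaw),np.cos(yaw),0])
O=np.array([0.5141,0.1729,0])
def loc(P): 
    P=np.asarray(P)-O; return np.stack([P@fx,P@fy,P[...,2]],-1)*1000
def wl(l): l=np.array(l)/1000; return O+fx*l[0]+fy*l[1]+np.array([0,0,l[2]])
E
cat > fit.py <<'E'
from meas import *
L=loc(W)
mw=(np.abs(L[...,0])<45)&(L[...,1]<-78)&(L[...,1]>-108)&(L[...,2]>30)&(L[...,2]<85)
mw=cv2.morphologyEx(mw.astype(np.uint8),cv2.MORPH_OPEN,np.ones((3,3)))>0
Q=L[mw];print('wheel n',mw.sum(),Q.min(0),Q.max(0),np.percentile(Q[:,1],[2,50,98]))
A=np.c_[2*Q[:,0],2*Q[:,2],np.ones(len(Q))]
s=np.linalg.lstsq(A,(Q[:,0]**2+Q[:,2]**2),rcond=None)[0];print('circle',s[:2],np.sqrt(s[2]+s[0]**2+s[1]**2))
tops=Q[Q[:,2]>70];print('top pts',len(tops),tops.mean(0) if len(tops) else 0)
# yellow marker
ye=(hsv[...,0]>24)&(hsv[...,0]<35)&(hsv[...,1]>170)&(hsv[...,2]>150)&(np.abs(L[...,0]-50)<18)&(np.abs(L[...,1])<80)
v,u=np.nonzero(ye);g=np.array([loc(ray(a,b,0.049)) for a,b in zip(u,v)]);print('marker',len(g),g.min(0),g.max(0),g.mean(0))
# white line: threshold along local profiles
wh=(hsv[...,1]<40)&(hsv[...,2]>200)&(L[...,0]>-62)&(L[...,0]<40)&(L[...,1]>-75)&(L[...,1]<60)&(L[...,2]>50)
v,u=np.nonzero(wh)
g=np.array([loc(ray(a,b,0.062)) for a,b in zip(u,v)]);print('white',len(g),np.percentile(g[:,0],[1,99]),np.percentile(g[:,1],[2,50,98]))
g2=g[g[:,0]>0];print('white x>0',g2[:,1].mean(), 'x<0',g[g[:,0]<-10][:,1].mean())
E
python3 fit.py w1
```

```text
wheel n 1051 [-35.16921288 -99.7057722   30.11425048] [ 32.83399269 -78.21327014  72.32444307] [-99.27714718 -88.05302906 -79.52681283]
circle [-1.62976703 43.29383236] 27.390755677295633
top pts 102 [ -1.0537872  -89.48137045  70.80968335]
marker 106 [ 37.02210874 -22.33005709  49.        ] [ 60.05290166 -14.5449067   49.        ] [ 48.89754817 -18.01045218  49.        ]
white 232 [-57.92074423 123.46304115] [-45.61730416 -44.3952382  -42.1349024 ]
white x>0 -44.30078687980423 x<0 -44.38698338113797
```

```bash
sed -i 's/^O=.*/O=np.array([0.5141,0.1729,0])-0.0013*fx+0.002*fy/' meas.py
cat > st.py <<'E'
import sys
lst=eval(sys.argv[1]); sys.argv[1]='w1'
from meas import *
def pose(th,r,y=-93):
    n=np.sin(th)*fx+np.cos(th)*np.array([0,0,1])
    pos=wl([0,y,38])+(r/1000+env.nose_length)*n
    x=-n;z=fy;return pos,np.stack([x,np.cross(z,x),z],1)
s=env.get_state();print('nose',env.nose_length,s['clock'],s['wrist_force'])
t=s['tcp_pos']+tool(s)[:3,0]*env.nose_length; l=loc(t)-[0,0,38]; print('tip local',l.round(1),'r',np.hypot(l[0],l[2]).round(1),'th',np.arctan2(l[0],l[2]).round(3), 'tilt',np.arctan2(-tool(s)[:3,0]@fx,-tool(s)[2,0]).round(3))
for a in lst: print(a,plan(s,*pose(*a)).round(4).tolist())
E
python3 st.py '[(0,100),(-.2,70),(-.4,50)]'
```

```text
nose 0.011 1.9 [ 1.27909767 -0.39812663 -0.77692956]
tip local [ -7.4 -43.7 241.3] r 241.4 th -0.031 tilt 0.0
(0, 100) [0.0041, 0.0004, -0.0003, 0.1413, -0.0073, -0.0494]
(-0.2, 70) [0.004, 0.0008, -0.2003, 0.1729, 0.0088, -0.0494]
(-0.4, 50) [0.004, 0.0012, -0.4003, 0.1961, 0.0165, -0.0494]
```

Call:
step_arm --moves '[[[0.004,0,0,0.04,-0.002,-0.02,0],[0.004,0,0,0.08,-0.004,-0.04,0],[0.004,0,-0.03,0.12,-0.005,-0.049,0],[0.004,0,-0.1,0.141,0,-0.0494,0],[0.004,0,-0.2,0.16,0.005,-0.0494,0],[0.004,0,-0.3,0.173,0.01,-0.0494,0],[0.004,0.001,-0.4,0.185,0.015,-0.0494,0],[0.004,0.001,-0.4,0.196,0.0165,-0.0494,0],[0.004,0.001,-0.4,0.1961,0.0165,-0.0494,0],[0.004,0.001,-0.4,0.1961,0.0165,-0.0494,0]]]'

```text
clock: 2.9
tcp_pos: [0.521, 0.0796, 0.0953]
orientation: [-0.516, 0.647, -0.286, -0.484]
wrist_force: [0.0, 1.1, -0.2]
finger_gap: -0.0
```

```bash
python3 st.py '[(-.4,44),(-.4,40),(-.4,36),(-.4,35),(-.4,34),(-.4,33)]'; python3 look.py w2
```

```text
nose 0.011 2.9 [ 0.04788786  1.05930148 -0.18542115]
tip local [-18.6 -92.3  47.2] r 50.7 th -0.375 tilt -0.401
(-0.4, 44) [0.0018, 0.0004, 0.0011, 0.0067, 0.0012, -0.0007]
(-0.4, 40) [0.0018, 0.0004, 0.0011, 0.0107, 0.0013, -0.0007]
(-0.4, 36) [0.0018, 0.0004, 0.0011, 0.0147, 0.0013, -0.0007]
(-0.4, 35) [0.0018, 0.0004, 0.0011, 0.0157, 0.0013, -0.0007]
(-0.4, 34) [0.0018, 0.0004, 0.0011, 0.0167, 0.0013, -0.0007]
(-0.4, 33) [0.0018, 0.0004, 0.0011, 0.0177, 0.0013, -0.0007]
2.9 [0.52103674 0.07964721 0.09529915] [-0.004  0.006  0.043  0.002 -0.001  0.   ] [ 0.04788786  1.05930148 -0.18542115] [-0.091  0.068 -0.74   0.394  0.163 -0.399] -4.195887637944414e-05
red_wheel [(0.75, [322.3, 209.0]), (0.46, [385.1, 213.2])]
red_jaw [(0.75, [384.7, 212.7]), (0.3, [415.9, 277.4])]
red_marker [(0.59, [414.9, 279.1]), (0.16, [322.0, 207.9])]
```

View pics/w2.png

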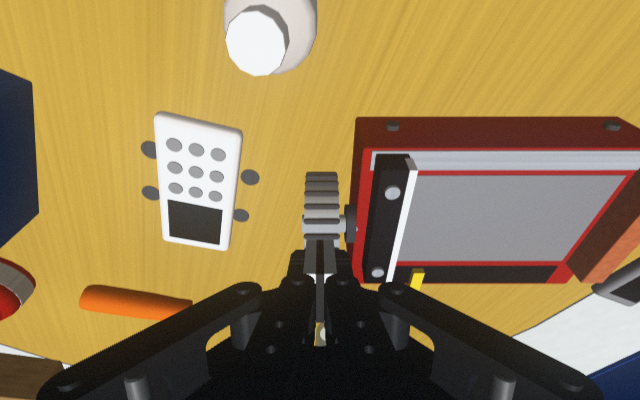

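Call:
step_arm --moves '[[[0.002,0,0,0.005,0.001,-0.0005,0],[0.002,0,0,0.01,0.001,-0.0005,0],[0.002,0,0,0.0135,0.001,-0.0005,0],[0.002,0,0,0.015,0.001,-0.0005,0],[0.002,0,0,0.016,0.001,-0.0005,0],[0.002,0,0,0.016,0.001,-0.0005,0]]]'

```text
clock: 3.7
tcp_pos: [0.5272, 0.0803, 0.0802]
orientation: [-0.516, 0.646, -0.287, -0.483]
wrist_force: [-0.7, -1.2, 0.1]
finger_gap: 0.0002
```

```bash
python3 st.py '[(-.4,34),(-.4,33)]'
```

```text
nose 0.011 3.7 [-0.73450783 -1.162218    0.13655941]
tip local [-12.6 -93.8  32.1] r 34.5 th -0.373 tilt -0.401
(-0.4, 34) [-0.001, -0.0002, 0.0015, 0.0005, 0.0009, 0.0008]
(-0.4, 33) [-0.001, -0.0002, 0.0015, 0.0015, 0.0009, 0.0008]
```

Call:
step_arm --moves '[[[0,0,0,0.001,0,0,0],[0,0,0,0.002,0,0,0],[0,0,0,0.003,0,0,0],[0,0,0,0.003,0,0,0]]]'

```text
clock: 4.1
tcp_pos: [0.5292, 0.0808, 0.0799]
orientation: [-0.517, 0.647, -0.285, -0.482]
wrist_force: [-11.7, -1.1, 20.9]
finger_gap: -0.0001
```

```bash
python3 st.py '[(-.4,33)]'
```

```text
nose 0.011 4.1 [-11.66982689  -1.06981643  20.86449748]
tip local [-10.4 -94.   31.8] r 33.5 th -0.317 tilt -0.405
(-0.4, 33) [-0.0005, -0.0007, 0.0049, 0.0003, 0.0027, 0.0009]
```

```bash
python3 st.py '[(-.317+.07*i,32.5,-94) for i in range(13)]'
```

```text
nose 0.011 4.1 [-11.66982689  -1.06981643  20.86449748]
tip local [-10.4 -94.   31.8] r 33.5 th -0.317 tilt -0.405
(-0.317, 32.5, -94) [-0.0005, -0.0007, 0.0879, 0.001, -0.0009, -0.0001]
(-0.247, 32.5, -94) [-0.0006, -0.0007, 0.1579, 0.0014, -0.0039, -0.0001]
(-0.177, 32.5, -94) [-0.0006, -0.0007, 0.2279, 0.002, -0.0069, -0.0]
(-0.10699999999999998, 32.5, -94) [-0.0006, -0.0007, 0.2979, 0.0027, -0.0098, -0.0]
(-0.03699999999999998, 32.5, -94) [-0.0006, -0.0006, 0.3679, 0.0037, -0.0127, -0.0]
(0.03300000000000003, 32.5, -94) [-0.0007, -0.0006, 0.4379, 0.0049, -0.0155, -0.0]
(0.10300000000000004, 32.5, -94) [-0.0007, -0.0006, 0.5079, 0.0063, -0.0182, -0.0]
(0.17300000000000004, 32.5, -94) [-0.0007, -0.0006, 0.5779, 0.0079, -0.0208, -0.0]
(0.24300000000000005, 32.5, -94) [-0.0007, -0.0005, 0.6479, 0.0096, -0.0233, -0.0]
(0.3130000000000001, 32.5, -94) [-0.0008, -0.0005, 0.7179, 0.0116, -0.0257, -0.0]
(0.38300000000000006, 32.5, -94) [-0.0008, -0.0005, 0.7879, 0.0136, -0.0279, -0.0]
(0.453, 32.5, -94) [-0.0008, -0.0005, 0.8579, 0.0159, -0.03, -0.0]
(0.5230000000000001, 32.5, -94) [-0.0008, -0.0005, 0.9279, 0.0183, -0.0319, -0.0]
```

Call:
step_arm --moves '[[[0,0,0.04,0.001,-0.001,0,0],[0,0,0.12,0.0014,-0.0039,0,0],[0,0,0.2,0.002,-0.0069,0,0],[0,0,0.29,0.0027,-0.0098,0,0],[0,0,0.368,0.0037,-0.0127,0,0],[0,0,0.438,0.0049,-0.0155,0,0]]]'

```text
clock: 4.7
tcp_pos: [0.5457, 0.0866, 0.0834]
orientation: [0.4, -0.57, 0.419, 0.583]
wrist_force: [-1.2, 1.0, 8.9]
finger_gap: 0.0002
```

```bash
python3 look.py w3; python3 st.py '[(.1*i,32.5,-94) for i in range(7)]'
```

```text
4.7 [0.54568612 0.08660454 0.08336894] [ 0.135  0.549  0.83   0.939 -0.221  0.135] [-1.22085284  1.00460051  8.8625761 ] [ 0.018  0.393 -0.245  0.964 -0.011 -0.317] 0.00020092104572108865
red_wheel [(0.85, [326.5, 210.9])]
red_jaw [(0.8, [404.4, 206.6])]
red_marker [(0.48, [439.2, 298.3])]
nose 0.011 4.9 [-0.28009618  2.97126596  8.7056611 ]
tip local [  4.1 -94.   34.4] r 34.6 th 0.12 tilt 0.028
(0.0, 32.5, -94) [0.0001, -0.0005, -0.0281, 0.002, 0.0044, -0.0001]
(0.1, 32.5, -94) [0.0, -0.0005, 0.0719, 0.0021, 0.0001, -0.0001]
(0.2, 32.5, -94) [0.0, -0.0005, 0.1719, 0.0026, -0.0043, -0.0001]
(0.30000000000000004, 32.5, -94) [-0.0, -0.0005, 0.2719, 0.0036, -0.0085, -0.0001]
(0.4, 32.5, -94) [-0.0, -0.0005, 0.3719, 0.0049, -0.0126, -0.0001]
(0.5, 32.5, -94) [-0.0001, -0.0005, 0.4719, 0.0067, -0.0166, -0.0001]
(0.6000000000000001, 32.5, -94) [-0.0001, -0.0005, 0.5719, 0.0089, -0.0204, -0.0]
```

View pics/w3.png

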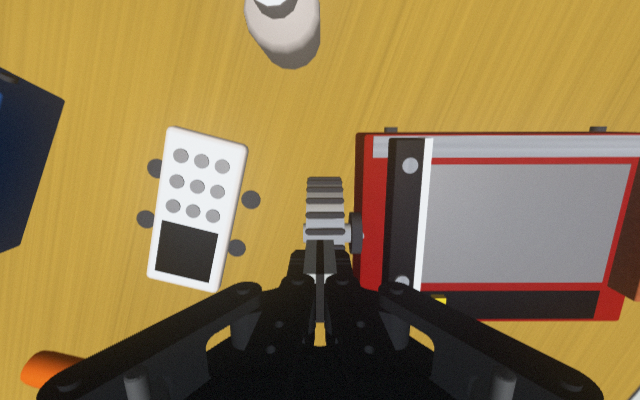

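```bash
python3 look.py w4; python3 fit.py w4
```

```text
4.9 [0.54737997 0.08712847 0.08335779] [-0.002 -0.015 -0.02  -0.018  0.003  0.002] [-0.28009618  2.97126596  8.7056611 ] [ 0.018  0.392 -0.246  0.959 -0.009 -0.318] -4.683406447653707e-05
red_wheel [(0.59, [326.9, 208.6])]
red_jaw [(0.88, [405.2, 207.3]), (0.44, [325.3, 209.9])]
red_marker [(0.43, [437.8, 296.1])]
wheel n 3056 [ -34.07203643 -107.69738403   34.35470173] [  5.61679924 -78.1243842   84.99758907] [-104.2280168   -91.5602142   -81.73381496]
circle [-11.66493395  55.09179327] 17.362068798522717
top pts 473 [ -5.78211136 -93.37724999  78.744914  ]
marker 80 [ 38.48960406 -24.47532325  49.        ] [ 43.99062355 -17.01348091  49.        ] [ 40.50468629 -20.28793039  49.        ]
white 1175 [-57.34961397  26.24533877] [-41.24603738 -39.34323586 -37.45640645]
white x>0 -39.23132589480455 x<0 -39.40287590015303
```

Call:
step_arm --moves '[[[0,0,0.07,0.0021,-0.001,0,0],[0,0,0.15,0.0026,-0.0043,0,0],[0,0,0.23,0.0036,-0.0085,0,0],[0,0,0.31,0.0049,-0.0126,0,0],[0,0,0.38,0.0067,-0.0166,0,0],[0,0,0.38,0.0067,-0.0166,0,0]]]'

```text
clock: 5.7
tcp_pos: [0.5665, 0.0938, 0.0775]
orientation: [0.286, -0.483, 0.517, 0.647]
wrist_force: [4.4, 3.5, 11.8]
finger_gap: 0.0002
```

```bash
python3 st.py '[(.5,45,-94),(.3,52),(0,60),(-.2,55),(-.4,50),(-.4,40),(-.4,36)]'
```

```text
nose 0.011 5.7 [ 4.4006488   3.54316382 11.81856898]
tip local [ 20.4 -93.9  29.3] r 35.7 th 0.607 tilt 0.403
(0.5, 45, -94) [-0.0, -0.001, 0.0972, -0.0098, 0.0018, -0.0001]
(0.3, 52) [0.0001, -0.001, -0.1028, -0.0167, 0.0137, 0.0009]
(0, 60) [0.0002, -0.0009, -0.4028, -0.0193, 0.0351, 0.0009]
(-0.2, 55) [0.0003, -0.0009, -0.6028, -0.0084, 0.0446, 0.0009]
(-0.4, 50) [0.0004, -0.0009, -0.8028, 0.0036, 0.0511, 0.0009]
(-0.4, 40) [0.0004, -0.0009, -0.8028, 0.0105, 0.0439, 0.0009]
(-0.4, 36) [0.0004, -0.0009, -0.8028, 0.0133, 0.041, 0.0009]
```

Call:
step_arm --moves '[[[0,0,0,-0.008,0,0,0],[0,0,0,-0.02,0,0,0],[0,0,-0.1,-0.025,0.012,0.0005,0],[0,0,-0.24,-0.025,0.024,0.001,0],[0,0,-0.38,-0.022,0.035,0.001,0],[0,0,-0.4,-0.02,0.035,0.001,0],[0,0,-0.4,-0.02,0.035,0.001,0]]]'

```text
clock: 6.4
tcp_pos: [0.5407, 0.0864, 0.1099]
orientation: [0.408, -0.576, 0.411, 0.577]
wrist_force: [0.3, -1.3, -0.1]
finger_gap: -0.0001
```

```bash
python3 look.py w5; python3 fit.py w5;python3 st.py '[(-.2,50,-94),(-.4,45,-94),(-.35,38,-94),(-.35,36,-94)]'
```

```text
6.4 [0.54068139 0.08635933 0.10988658] [ 0.007  0.056  0.127  0.035 -0.005  0.005] [ 0.32710889 -1.2798719  -0.09896041] [ 0.013  0.339 -0.254  0.981 -0.002 -0.323] -0.0001393486097469789
red_wheel [(0.7, [324.1, 208.4])]
red_jaw [(0.63, [402.3, 209.3])]
red_marker [(0.66, [422.6, 284.0])]
wheel n 2214 [ -33.86710213 -104.5135839    33.17352248] [  6.38524818 -78.0206435   72.32758105] [-101.68698985  -91.37948769  -80.06725584]
circle [-10.09028502  48.03041605] 19.747456532070693
top pts 124 [ -3.39107752 -91.08064647  70.81000231]
marker 125 [ 39.13396807 -24.79590001  49.        ] [ 49.49969714 -17.03148735  49.        ] [ 43.29646293 -20.59212309  49.        ]
white 918 [-56.88592589  33.7740827 ] [-33.81093393 -31.9079949  -30.01228079]
white x>0 -31.83653462977332 x<0 -31.960562675631717
nose 0.011 6.6 [ 1.07297476  0.0589674  -0.23835923]
tip local [  2.4 -93.6  61.1] r 61.2 th 0.04 tilt 0.001
(-0.2, 50, -94) [0.0006, -0.0015, -0.2012, 0.0124, 0.0145, -0.0004]
(-0.4, 45, -94) [0.0008, -0.0015, -0.4012, 0.0206, 0.0242, -0.0004]
(-0.35, 38, -94) [0.0008, -0.0015, -0.3512, 0.0261, 0.0192, -0.0004]
(-0.35, 36, -94) [0.0008, -0.0015, -0.3512, 0.028, 0.0185, -0.0004]
```

View pics/w5.png

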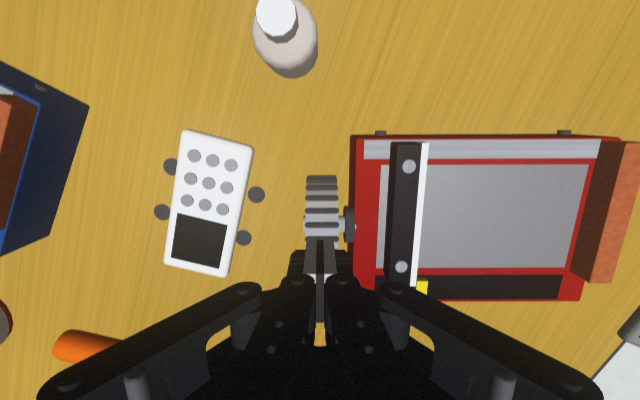

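Call:
step_arm --moves '[[[0,0,-0.1,0.004,0.007,-0.0004,0],[0,0,-0.2,0.01,0.0145,-0.0004,0],[0,0,-0.3,0.016,0.02,-0.0004,0],[0,0,-0.37,0.022,0.0215,-0.0004,0],[0,0,-0.35,0.026,0.0192,-0.0004,0],[0,0,-0.35,0.028,0.0185,-0.0004,0],[0,0,-0.35,0.029,0.0185,-0.0004,0],[0,0,-0.35,0.029,0.0185,-0.0004,0]]]'

```text
clock: 7.4
tcp_pos: [0.5304, 0.0804, 0.0819]
orientation: [-0.503, 0.64, -0.303, -0.496]
wrist_force: [-0.0, 0.2, -1.1]
finger_gap: -0.0002
```

```bash
python3 st.py '[(-.35+i*.1,32.5,-94) for i in range(7)]'
```

```text
nose 0.011 7.4 [-0.04794833  0.20968643 -1.11993514]
tip local [-10.  -94.7  33.6] r 35.1 th -0.289 tilt -0.35
(-0.35, 32.5, -94) [0.0017, -0.0018, -0.0004, 0.0025, 0.0021, 0.0007]
(-0.24999999999999997, 32.5, -94) [0.0016, -0.0018, 0.0996, 0.0027, -0.0022, 0.0007]
(-0.14999999999999997, 32.5, -94) [0.0015, -0.0019, 0.1996, 0.0034, -0.0065, 0.0007]
(-0.04999999999999993, 32.5, -94) [0.0014, -0.002, 0.2996, 0.0044, -0.0107, 0.0007]
(0.050000000000000044, 32.5, -94) [0.0013, -0.0021, 0.3996, 0.0059, -0.0148, 0.0007]
(0.15000000000000002, 32.5, -94) [0.0012, -0.0022, 0.4996, 0.0078, -0.0187, 0.0007]
(0.2500000000000001, 32.5, -94) [0.0011, -0.0022, 0.5996, 0.0101, -0.0224, 0.0007]
```

Call:
step_arm --moves '[[[0,0,0,0.0015,0,0.0007,0],[0,0,0,0.0027,0,0.0007,0],[0,0,0.08,0.0028,-0.0022,0.0007,0],[0,0,0.15,0.0034,-0.0055,0.0007,0],[0,0,0.23,0.0042,-0.009,0.0007,0],[0,0,0.31,0.005,-0.012,0.0007,0],[0,0,0.4,0.0059,-0.0148,0.0007,0],[0,0,0.42,0.0062,-0.0155,0.0007,0],[0,0,0.42,0.0062,-0.0155,0.0007,0]]]'

```text
clock: 8.3
tcp_pos: [0.5497, 0.0875, 0.0832]
orientation: [0.389, -0.564, 0.428, 0.589]
wrist_force: [2.0, 1.0, 8.6]
finger_gap: -0.0
```

```bash
python3 look.py w6; python3 fit.py w6;python3 st.py '[(.1+i*.05,32.5,-94) for i in range(8)]'
```

```text
8.3 [0.54973337 0.08749677 0.0832008 ] [-0.006 -0.025 -0.032 -0.036  0.005 -0.004] [1.99939288 0.99559847 8.63926092] [ 0.026  0.424 -0.199  1.01  -0.023 -0.311] -2.6986699948781246e-05
red_wheel [(0.97, [324.9, 208.3])]
red_jaw [(0.65, [432.9, 211.1])]
red_marker []
wheel n 3116 [ -33.82121489 -107.76521873   31.13951854] [  5.93650746 -78.03069982  84.93949101] [-104.21421575  -91.52385421  -81.75305623]
circle [-10.54378835  55.09819932] 17.62015050608321
top pts 533 [ -3.78256423 -93.4312726   77.75010279]
marker 22 [ 40.49210055 -24.23134058  49.        ] [ 44.47457282 -17.21971038  49.        ] [ 42.51156408 -20.53438478  49.        ]
white 1270 [-57.32111548  33.73643611] [-27.04527154 -25.150037   -23.25104107]
white x>0 -25.062332886807617 x<0 -25.205612832856236
nose 0.011 8.5 [2.58713112 1.2446193  5.27066596]
tip local [  5.9 -94.4  34.4] r 34.9 th 0.169 tilt 0.064
(0.1, 32.5, -94) [0.0014, -0.0034, 0.0359, 0.0022, 0.0021, 0.0004]
(0.15000000000000002, 32.5, -94) [0.0013, -0.0035, 0.0859, 0.0023, -0.0001, 0.0004]
(0.2, 32.5, -94) [0.0012, -0.0035, 0.1359, 0.0026, -0.0022, 0.0004]
(0.25, 32.5, -94) [0.0011, -0.0035, 0.1859, 0.0029, -0.0044, 0.0004]
(0.30000000000000004, 32.5, -94) [0.001, -0.0036, 0.2359, 0.0034, -0.0065, 0.0004]
(0.35, 32.5, -94) [0.0009, -0.0036, 0.2859, 0.0039, -0.0086, 0.0004]
(0.4, 32.5, -94) [0.0008, -0.0036, 0.3359, 0.0046, -0.0107, 0.0004]
(0.45000000000000007, 32.5, -94) [0.0007, -0.0036, 0.3859, 0.0054, -0.0127, 0.0004]
```

Call:
step_arm --moves '[[[0,0,0.05,0.0023,-0.0005,0.0004,0],[0,0,0.1,0.0025,-0.0015,0.0004,0],[0,0,0.13,0.0026,-0.0022,0.0004,0],[0,0,0.13,0.0026,-0.0022,0.0004,0]]]'

```text
clock: 8.9
tcp_pos: [0.5544, 0.0892, 0.0823]
orientation: [0.351, -0.537, 0.463, 0.612]
wrist_force: [1.6, 1.3, 10.8]
finger_gap: 0.0001
```

```bash
python3 look.py w7; python3 fit.py w7|grep -v wheel;python3 st.py '[(.1+i*.05,32.5,-94) for i in range(8)]'
```

```text
8.9 [0.55442498 0.08915968 0.08232227] [-0.001 -0.021 -0.028 -0.029  0.003 -0.005] [ 1.56188845  1.29196085 10.7801219 ] [ 0.047  0.529 -0.047  1.176 -0.059 -0.286] 6.382315142106616e-05
red_wheel [(0.85, [327.3, 209.0])]
red_jaw [(0.92, [433.2, 212.7])]
red_marker []
circle [-8.33393549 55.93833078] 17.663460358266892
top pts 589 [ -0.29313922 -93.24376429  76.84065906]
marker 63 [ 39.06926841 -24.46714999  49.        ] [ 43.92402762 -17.22368363  49.        ] [ 41.17980827 -20.5897685   49.        ]
white 1268 [-56.80969521  33.70376219] [-25.39114918 -23.48810284 -21.60512591]
white x>0 -23.38598497218607 x<0 -23.558584267457128
nose 0.011 9.1 [2.26024981 1.23899087 7.52647917]
tip local [  9.6 -94.4  33.6] r 35.0 th 0.278 tilt 0.189
(0.1, 32.5, -94) [0.0015, -0.0048, -0.0887, 0.0025, 0.007, 0.0003]
(0.15000000000000002, 32.5, -94) [0.0014, -0.0048, -0.0387, 0.0023, 0.0048, 0.0003]
(0.2, 32.5, -94) [0.0013, -0.0048, 0.0113, 0.0023, 0.0026, 0.0003]
(0.25, 32.5, -94) [0.0012, -0.0049, 0.0613, 0.0024, 0.0005, 0.0003]
(0.30000000000000004, 32.5, -94) [0.0011, -0.0049, 0.1113, 0.0026, -0.0017, 0.0003]
(0.35, 32.5, -94) [0.0009, -0.0049, 0.1613, 0.0029, -0.0039, 0.0003]
(0.4, 32.5, -94) [0.0008, -0.0049, 0.2113, 0.0033, -0.006, 0.0003]
(0.45000000000000007, 32.5, -94) [0.0007, -0.005, 0.2613, 0.0038, -0.0081, 0.0003]
```

Call:
step_arm --moves '[[[0,0,0,-0.01,0,0,0],[0,0,-0.05,-0.04,0.005,0,0],[0,0,-0.12,-0.08,0.01,0.01,0],[0,0,-0.19,-0.11,0.03,0.04,0],[0,0,-0.19,-0.12,0.05,0.07,0],[0,0,-0.19,-0.12,0.06,0.074,0],[0,0,-0.19,-0.12,0.06,0.074,0],[0,0,-0.19,-0.12,0.06,0.074,0]]]'

```text
clock: 9.9
tcp_pos: [0.4959, 0.1472, 0.2109]
orientation: [-0.408, 0.579, -0.409, -0.575]
wrist_force: [-0.1, -0.1, 0.4]
finger_gap: -0.0001
```

```bash
python3 look.py w8; python3 fit.py w8|grep -v wheel;python3 st.py '[(.1,60,-94)]'
python3 - <<'E'
import cv2
p=cv2.imread('pics/w8.png');cv2.imwrite('pics/w8z.png',cv2.resize(p[120:270,240:400],None,fx=4,fy=4,interpolation=cv2.INTER_CUBIC))
E
```

```text
9.9 [0.49585809 0.14718156 0.21090907] [-0.01   0.023  0.001 -0.005  0.003  0.002] [-0.11913833 -0.08255355  0.44386969] [ 0.136  0.212 -0.166  1.19  -0.005 -0.202] -0.0001409341725289872
red_wheel [(0.91, [251.9, 209.3])]
red_jaw [(0.56, [306.6, 198.4])]
red_marker [(0.59, [222.4, 90.1])]
circle [-1.4845079  45.98605282] 24.71624648660361
top pts 138 [  1.43020923 -90.94900079  70.77593678]
nose 0.011 10.1 [ 0.51947812  0.28085899 -1.38312799]
tip local [-24.6 -20.7 161.1] r 163.0 th -0.151 tilt 0.0
(0.1, 60, -94) [0.0008, -0.0044, 0.0996, 0.1018, -0.0316, -0.073]Traceback (most recent call last):
  File "fit.py", line 11, in <module>
    v,u=np.nonzero(ye);g=np.array([loc(ray(a,b,0.049)) for a,b in zip(u,v)]);print('marker',len(g),g.min(0),g.max(0),g.mean(0))
                                                                                                   ~~~~~^^^
    return umr_minimum(a, axis, None, out, keepdims, initial, where)
ValueError: zero-size array to reduction operation minimum which has no identity
```

View pics/w8z.png

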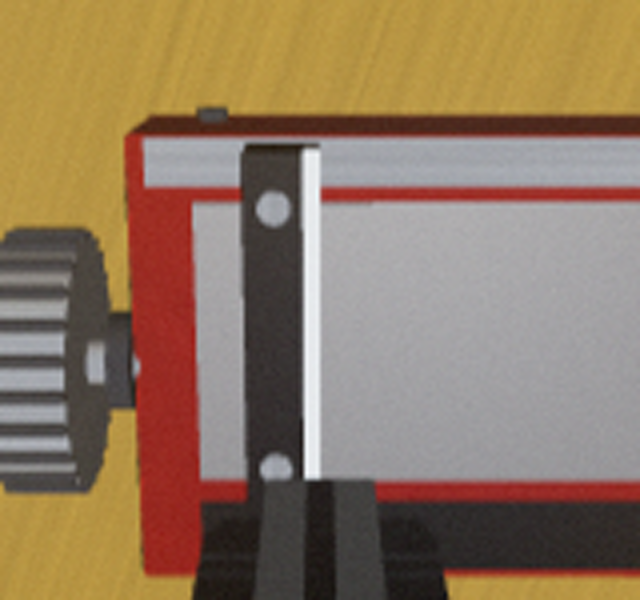

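Call:
step_arm --moves '[[[0,0,0,0,-0.04,0,0],[0,0,0,0,-0.08,0,0],[0,0,0,0,-0.1,0,0],[0,0,0,0,-0.1,0,0],[0,0,0,0,-0.1,0,0]]]'

```text
clock: 10.6
tcp_pos: [0.5899, 0.1794, 0.2086]
orientation: [-0.408, 0.577, -0.411, -0.576]
wrist_force: [-0.1, -0.6, -0.4]
finger_gap: -0.0002
```

```bash
python3 look.py w9; python3 fit.py w9|grep -v wheel;python3 st.py '[(.1,60,-94)]'
python3 - <<'E'
import cv2
p=cv2.imread('pics/w9.png');cv2.imwrite('pics/w9z.png',cv2.resize(p[120:270,240:400],None,fx=4,fy=4,interpolation=cv2.INTER_CUBIC))
E
```

```text
10.6 [0.58991506 0.17935897 0.20862994] [ 0.001 -0.033 -0.029  0.003  0.     0.002] [-0.13025743 -0.58425631 -0.42102986] [ 0.167  0.408  0.1    1.266 -0.004 -0.169] -0.00018674185120964653
red_wheel [(0.93, [245.4, 110.0])]
red_jaw [(0.95, [309.4, 92.4]), (0.4, [352.0, 105.7])]
red_marker [(0.7, [319.6, 168.1])]
circle [ 0.86390188 46.24351284] 24.814997942584522
top pts 180 [  1.20265271 -90.95048947  70.78776352]
marker 172 [ 40.05650597 -23.41500321  49.        ] [ 62.20310558 -16.65221752  49.        ] [ 51.36746897 -20.18350866  49.        ]
white 673 [-69.36712807 255.86488706] [-156.48906784  -23.20071444  259.52913874]
white x>0 45.152548098071314 x<0 -11.874267981293581
nose 0.011 10.8 [-0.24055641  0.10221571 -0.4472984 ]
tip local [ 74.5 -20.6 161.2] r 177.6 th 0.433 tilt 0.001
(0.1, 60, -94) [0.0006, -0.0043, 0.099, 0.1019, 0.0673, -0.0729]
```

View pics/w9z.png

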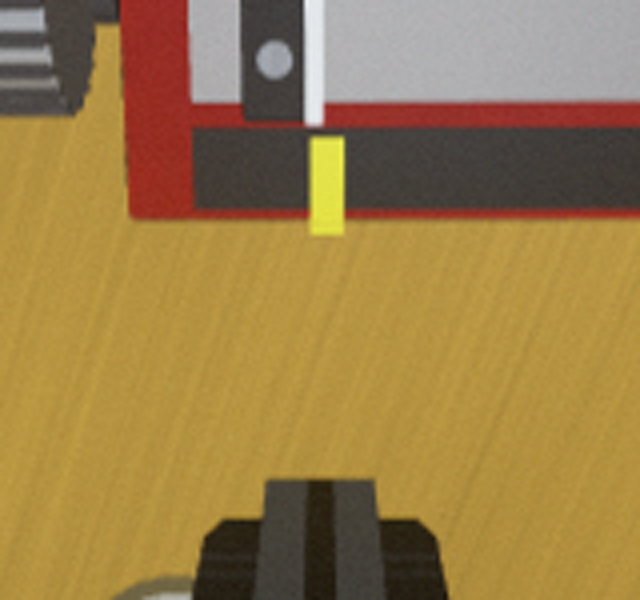

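```bash
python3 st.py '[(0,150,-94),(0,60,-94),(0,38,-94)]'
```

```text
nose 0.011 10.8 [-0.24055641  0.10221571 -0.4472984 ]
tip local [ 74.5 -20.6 161.2] r 177.6 th 0.433 tilt 0.001
(0, 150, -94) [0.0008, -0.0043, -0.001, 0.0116, 0.0745, -0.0733]
(0, 60, -94) [0.0008, -0.0043, -0.001, 0.1016, 0.0744, -0.0729]
(0, 38, -94) [0.0008, -0.0043, -0.001, 0.1236, 0.0744, -0.0728]
```

Call:
step_arm --moves '[[[0,0,0,0,0.03,-0.03,0],[0,0,0,0.01,0.06,-0.06,0],[0,-0.004,0,0.03,0.0745,-0.073,0],[0,-0.004,0,0.07,0.0745,-0.073,0],[0,-0.004,0,0.1,0.0745,-0.073,0],[0,-0.004,0,0.115,0.0745,-0.0728,0],[0,-0.004,0,0.123,0.0745,-0.0728,0],[0,-0.004,0,0.123,0.0745,-0.0728,0],[0,-0.004,0,0.123,0.0745,-0.0728,0]]]'

```text
clock: 11.7
tcp_pos: [0.5436, 0.0857, 0.0887]
orientation: [-0.409, 0.577, -0.409, -0.576]
wrist_force: [0.4, 0.1, -0.4]
finger_gap: -0.0001
```

```bash
python3 st.py '[(0,34,-94),(0,32.5,-94),(0.06,32.5,-94)]'
```

```text
nose 0.011 11.7 [ 0.36875859  0.11898114 -0.35747593]
tip local [  0.4 -94.1  39.7] r 39.7 th 0.011 tilt -0.001
(0, 34, -94) [0.0009, -0.0008, 0.0006, 0.0057, 0.0004, 0.0001]
(0, 32.5, -94) [0.0009, -0.0008, 0.0006, 0.0072, 0.0004, 0.0001]
(0.06, 32.5, -94) [0.0009, -0.0008, 0.0606, 0.0073, -0.0022, 0.0001]
```

Call:
step_arm --moves '[[[0,0,0,0.003,0,0,0],[0,0,0,0.005,0,0,0],[0,0,0,0.006,0,0,0],[0,0,0,0.0068,0,0,0],[0,0,0,0.0068,0,0,0]]]'

```text
clock: 12.2
tcp_pos: [0.5444, 0.0858, 0.0835]
orientation: [-0.41, 0.578, -0.409, -0.576]
wrist_force: [-2.3, -0.2, 8.5]
finger_gap: 0.0003
```

```bash
python3 look.py w10; python3 fit.py w10|grep -v wheel; python3 st.py '[(0,32.5,-94),(0.06,32.5,-94)]'
```

```text
12.2 [0.54440641 0.08577076 0.08347367] [-0.001  0.     0.    -0.003  0.    -0.002] [-2.33543587 -0.22498269  8.47249178] [ 0.011  0.365 -0.288  0.915 -0.001 -0.326] 0.00027093522579787446
red_wheel [(0.71, [326.3, 211.2]), (0.19, [495.2, 216.6])]
red_jaw [(0.85, [434.6, 215.3])]
red_marker []
circle [-13.10421816  55.62540963] 16.603029699185797
top pts 418 [ -9.01772504 -94.2184225   79.61937051]
nose 0.011 12.4 [-1.21747868  0.07820716  8.70089015]
tip local [  1.2 -94.3  34.5] r 34.5 th 0.036 tilt -0.003
(0, 32.5, -94) [0.0011, -0.0014, 0.0027, 0.002, 0.0012, 0.0002]
(0.06, 32.5, -94) [0.001, -0.0015, 0.0627, 0.0021, -0.0014, 0.0002]Traceback (most recent call last):
  File "fit.py", line 11, in <module>
    v,u=np.nonzero(ye);g=np.array([loc(ray(a,b,0.049)) for a,b in zip(u,v)]);print('marker',len(g),g.min(0),g.max(0),g.mean(0))
                                                                                                   ~~~~~^^^
    return umr_minimum(a, axis, None, out, keepdims, initial, where)
ValueError: zero-size array to reduction operation minimum which has no identity
```

```bash
sed -i "s/print('marker'/len(g) and print('marker'/" fit.py; python3 fit.py w10|grep white
```

```text
white 1221 [-57.2844256   32.36330003] [-25.4161476  -23.49700973 -21.61571687]
white x>0 -23.400349565723836 x<0 -23.568936615786267
```

Call:
step_arm --moves '[[[0,0,0.03,0.0015,-0.0008,0,0],[0,0,0.06,0.0016,-0.0017,0,0],[0,0,0.067,0.0016,-0.0022,0,0],[0,0,0.067,0.0016,-0.0022,0,0]]]'

```text
clock: 12.8
tcp_pos: [0.5476, 0.0869, 0.0834]
orientation: [0.391, -0.564, 0.427, 0.589]
wrist_force: [-2.3, 0.5, 9.4]
finger_gap: 0.0001
```

```bash
python3 look.py w11; python3 fit.py w11|grep -E 'white|mark'; python3 st.py '[(0.06,32.5,-94)]'
```

```text
12.8 [0.54762958 0.08685121 0.08341853] [-0.002 -0.009 -0.012 -0.011  0.003 -0.001] [-2.26321999  0.49675163  9.37805523] [ 0.023  0.418 -0.208  1.004 -0.021 -0.313] 9.286384908489222e-05
red_wheel [(0.71, [325.8, 210.0])]
red_jaw [(0.58, [436.3, 213.6])]
red_marker []
marker 3 [ 40.72578492 -20.11804075  49.        ] [ 41.39673687 -19.45093409  49.        ] [ 41.17255957 -19.87622073  49.        ]
white 1242 [-56.97256169  33.14054804] [-24.23513342 -22.34274501 -20.44888324]
white x>0 -22.245575274469303 x<0 -22.39858608657259
nose 0.011 13.0 [-1.30947162  1.24547726  7.70039572]
tip local [  3.9 -94.3  34.5] r 34.7 th 0.113 tilt 0.061
(0.06, 32.5, -94) [0.0012, -0.0019, -0.0015, 0.0022, 0.0018, 0.0003]
```

Call:
step_arm --moves '[[[0,0,0,-0.008,0,0,0],[0,0,-0.02,-0.04,0,0,0],[0,0,-0.06,-0.08,-0.02,0.02,0],[0,0,-0.06,-0.12,-0.05,0.06,0],[0,0,-0.06,-0.125,-0.075,0.074,0],[0,0,-0.06,-0.125,-0.075,0.074,0],[0,0,-0.06,-0.125,-0.075,0.074,0],[0,0,-0.06,-0.125,-0.075,0.074,0]]]'

```text
clock: 13.8
tcp_pos: [0.5999, 0.1836, 0.2026]
orientation: [0.408, -0.576, 0.411, 0.577]
wrist_force: [-1.2, -0.7, -0.9]
finger_gap: -0.0004
```

```bash
python3 look.py w12; python3 fit.py w12|grep -E 'white|mark'
python3 - <<'E'
import cv2
p=cv2.imread('pics/w12.png');cv2.imwrite('pics/w12z.png',cv2.resize(p[60:210,240:400],None,fx=4,fy=4,interpolation=cv2.INTER_CUBIC))
E
```

```text
13.8 [0.59994205 0.18356699 0.20260712] [-0.012 -0.006 -0.013 -0.004  0.001  0.   ] [-1.21853958 -0.72673202 -0.92538162] [ 0.17   0.432  0.122  1.265 -0.002 -0.167] -0.00036359751365031836
red_wheel [(0.68, [239.7, 97.2])]
red_jaw [(0.91, [305.1, 79.0])]
red_marker [(0.52, [322.1, 155.6])]
marker 177 [ 40.03649096 -24.23554922  49.        ] [ 62.24742782 -16.73030698  49.        ] [ 51.85663999 -20.14683305  49.        ]
white 700 [-57.78378288 287.33105131] [-165.50132675  -21.43484939  265.65295652]
white x>0 48.01566075599705 x<0 -8.472997182599627
```

View pics/w12z.png

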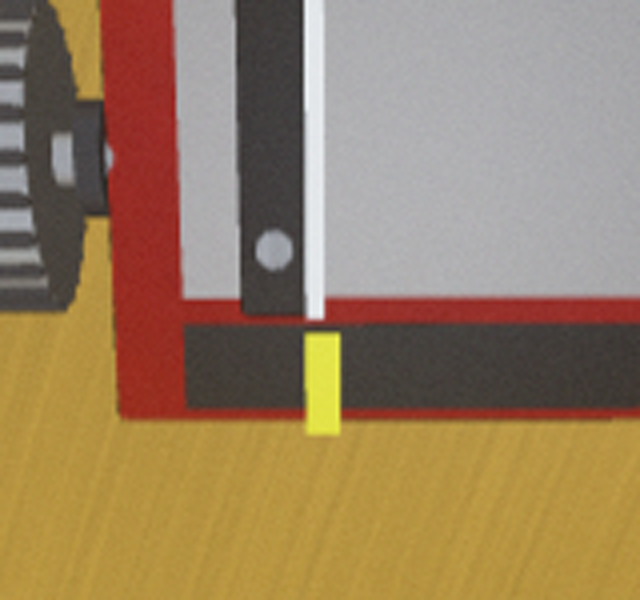

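```bash
python3 -c "
from h import *
p,d=env.read_camera('top');save('top1',p)
s=env.get_state();print(s['clock'],s['wrist_force'],s['qvel'].round(3))
print(env.hand_in())"
```

```text
14.05 [ 0.26258975  0.08297556 -0.02377862] [ 0.004  0.001  0.006 -0.001 -0.002 -0.001]
the job is handed in; nothing more can be done
None
```

View pics/top1.png

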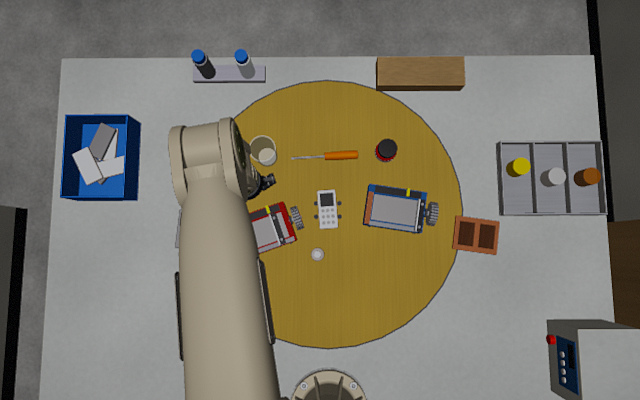

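I rolled the red wheel away from the robot with the closed fingertips, in two long strokes and one short trim stroke. That moved the jaw about 24 mm onto the gauge marker. The job is handed in at 14.05 s.

- **Jaw position:** in the last close-up the white front edge is at about column 325, against the marker's centre at 323 (the marker spans 305 to 341). That puts the edge within about 0.5 mm of the centre line. In that last view the script's white-line measurement picked up other bright areas, so I judged this from the close-up. The reading just before it, taken with the finger still on the wheel, put the edge at −20.4 mm and the marker at about −20.1 mm.
- **Forces:** the highest reading was about 24 N, at the first press; the later readings stayed under 15 N. After lifting clear it read about zero.
- **Surroundings:** the final overhead picture shows the blue fixture, bottle, white cover, screwdriver, ink jar, beaker and nest plate where they were. The arm hides most of the grey cover and part of the red fixture in that view, so I couldn't check those there. The hand is well above the fixture, touching nothing.

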